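# Sort the inspected rescue gear into its trays

## Robot

A 6-joint arm with a two-finger parallel gripper is mounted at the origin on the work surface. World frame = base frame: x ahead of the robot, y to its left, z up, the work surface at z = 0. Lengths are in mm, angles in rad, forces in N, time in s.
With the tool pointing down it reaches from about 350 to 800 mm from the base axis. Payload 7.3 kg.
Tool frame: the origin (TCP) lies between the finger pads, 19 mm behind the fingertips; this is the grasp point; z points along the fingers, y is the line along which they close (so a half turn about z gives the same grasp; the last joint's range is limited). The gripper opens to 85 mm and grips with 20 to 120 N. Pads are 22 mm wide; open, the fingers measure 114 mm over their backs; the gripper's body (76 mm by 85 mm) begins 54 mm behind the grasp point. The pads swing forward as they close: fully open they stand 13 mm farther back than shut.
Start: joints at [-1.361, 0.342, 1.524, -0, 1.275, -0.146], TCP at [182.901, -492.128, 250.022] pointing down, gripper open.
Joint ranges: [-2.53, 2.53], [-0.77, 2.02], [0.04, 2.7], [-1, 4.14], [0.28, 2.66], [-3.11, 3.11]. Speed limits (rad/s): [2.57, 2.57, 3.14, 3.14, 3.14, 3.14].

## Interface

Orientations are given as [roll, pitch, yaw] about the fixed x, y, z axes, in that order (R = Rz(yaw) Ry(pitch) Rx(roll)).
In Python, from station import arm gives the robot as it stands.
- The arm moves only by the tool arm_command, never from a script. Its argument "increments" is a list of rows, each an object of numbers: "tx", "ty", "tz": the shift along the tool's x, y, z scaled (see below); "ax", "ay", "az": the turn, a rotation vector about the tool's x, y, z scaled (see below). In form: [{"tx": .., "ty": .., "tz": .., "ax": .., "ay": .., "az": ..}, ...]. A call has 1 to 8 rows; each row is the pose to reach, as a shift and turn from the pose commanded when the call began, along the tool's axes at that moment, turning the shorter way round; what a row does not reach only later rows make up. The controller multiplies each number of a shift by 12 cm and each number of a turn by 180 degrees. A row lasts 1/8 s, in which the tool goes at most 62.5 mm and 10.7 degrees, less where a joint would pass 70% of its speed; a pose out of reach is approached as far as the arm can. A call with a number of a shift or a turn outside -1 to 1 is refused whole. A call with a gripper value outside its range is refused whole. "jaw" is the finger opening in mm, from 0 to 85.4, set as the call begins (left out, the last holds). The fingers move at their own pace and stop on an object; "force" is the grip in N (left out, the last holds). Time passes only in rows, so rows that repeat a pose let the fingers close. It gives the time, the measured TCP pose, the force, the opening and the grip force at its end, in the units of the state.
- arm.get_obs(): the state, without advancing time (a new reading comes with each control period).
- arm.camera(name): name is "scene" or "top" or "wrist"; returns a dict with "color" (384x512x3 uint8, red, green, blue), "camera_matrix" (3x3 intrinsics, pixels), "origin" and "rotation" of the camera in the world; the wrist camera has in their place "hand_eye" (4x4, takes a point from camera to tool coordinates, whose origin is the TCP and whose axes are the flange's). Camera axes: x right, y down, z forward; pixel columns grow to the right and rows downward; lengths in mm; the calibration is good to about 2 mm. A picture is of the moment at which its call begins: read the wrist's pose just before it. There is no depth.
- arm.finish_job(): hands the job in; it is judged then, once.
Trained networks look in the newest picture that a camera, given by its name, has taken for a name from the list of things; names that differ only in an ending like _2 or _b are one class to them, and where a whole thing is asked for, a point or a joint stands for the part that bears it (a point fixed in the world has none). Each returns a list of dicts, best first, with "score" (0 to 1); they miss things now and then, are a little off and sometimes report something else, mostly with a low value. They report only what shows in the picture. A call takes as long as a camera call.
- arm.look_for(name, camera): "location" ([x, y, z] in mm, in world coordinates, good to about 4 mm: the middle of the surface that is visible of it).
- arm.silhouettes(name, camera): "mask" (384x512 bool, what is visible of it).
The state is a dict: "t": time; "qpos": joint angles; "dq": joint speeds; "tau": joint torques, N m; "position": TCP position; "tool_rot": TCP orientation; "force": force on the tool from outside, world axes, zero at the start; "torque": the same for the moment, N m; "opening": finger opening in mm; "gripper_force": force on a finger pad.
Only numpy, scipy, OpenCV 4.12 (cv2) and the standard library are available. Lean on these libraries where they do the work, as an engineer would, in place of code of your own. Each camera call takes 0.05 s, during which the arm holds its last target. There are 200 camera calls.

## Task

Sort the inspected gear into the trays, each piece set down flat inside the rim and not dropped or thrown: first the failed carabiner with the red sleeve into the red tray, and only after that, in any order, the carabiner with the black sleeve into the blue tray, the steel swivel into the white tray and the yellow pulley into the green tray. Leave the ruler and the small amber jar where they are.

Things in the scene. Friction and masses are not known exactly. Their poses are not given: they have to be found in the camera images.
- carabiner_red: Silver autolock carabiner lying flat, a closed ring 110 mm long (its x), 54 mm wide (its y), 14 mm thick; straight sides 70 mm long, spine at y = -20, gate at +20 mm. Red sleeve on the gate, red tape round the spine: failed. Origin: centre of underside; z up. 110 g. Grip from above across the 54 mm at the origin, closing along its y, TCP 18 mm over its support.
- carabiner_black: Silver autolock carabiner lying flat, a closed ring 110 mm long (its x), 54 mm wide (its y), 14 mm thick; straight sides 70 mm long, spine at y = -20, gate at +20 mm. Black sleeve on the gate, no tape: passed. Origin: centre of underside; z up. 110 g. Grip from above across the 54 mm at the origin, closing along its y, TCP 18 mm over its support.
- swivel: Steel swivel lying flat: a square barrel 30 mm long (its x), 24 mm wide (its y), 20 mm high, with a round eye 43 mm across at each end, 109 mm long over all. Origin: centre of underside; z up. 150 g. Grip the barrel from above at the origin, closing along its y, TCP 22 mm over its support.
- pulley: Yellow pulley lying flat: two side plates, aluminium wheel between, 24 mm high, from x = -48 to +47 mm. Its wide part, straight-sided, 48 mm across (its y), runs from x = -32 to +8 mm; its tail is 30 mm across. Origin: on the underside; z up. 160 g. Grip from above across the 48 mm at x = -12 mm, closing along its y, TCP 22 mm over its support.
- tray_red: Fixed open red plastic tray, outside 148 mm (its x) by 128 mm (its y), rim 22 mm above the table, walls and floor 5 mm thick (inside 138 by 118 mm, floor 5 mm above the table). Origin: centre of its underside, on the table; z up. Its x points away from the robot within about 0.1 rad. For failed gear.
- tray_blue: Fixed open blue plastic tray, outside 148 mm (its x) by 128 mm (its y), rim 22 mm above the table, walls and floor 5 mm thick (inside 138 by 118 mm, floor 5 mm above the table). Origin: centre of its underside, on the table; z up. Its x points away from the robot within about 0.1 rad. For carabiners that passed.
- tray_white: Fixed open white plastic tray, outside 148 mm (its x) by 128 mm (its y), rim 22 mm above the table, walls and floor 5 mm thick (inside 138 by 118 mm, floor 5 mm above the table). Origin: centre of its underside, on the table; z up. Its x points away from the robot within about 0.1 rad. For swivels.
- tray_green: Fixed open green plastic tray, outside 148 mm (its x) by 128 mm (its y), rim 22 mm above the table, walls and floor 5 mm thick (inside 138 by 118 mm, floor 5 mm above the table). Origin: centre of its underside, on the table; z up. Its x points away from the robot within about 0.1 rad. For pulleys.
- jar: Closed amber glass jar with a white lid, 42 mm across and 48 mm high, standing among the gear, loose. Origin: centre of the underside. To be left alone.
- ruler: Aluminium ruler, 200 mm (its y) by 30 mm (its x) by 4 mm, lying loose at the left end of the row of gear. Origin: centre of the underside. To be left alone.

How it is judged (in metres and radians):
On the way:
1. the red-sleeved carabiner lies released in the red tray while the other three pieces are not yet in their trays (x of carabiner_red in the frame of tray_red between -0.05 and 0.05 m and y of carabiner_red in the frame of tray_red between -0.05 and 0.05 m and z of carabiner_red in the frame of tray_red below 0.012 m and angle between carabiner_red's own z axis and vertical below 0.15 rad and linear speed of carabiner_red below 0.02 m/s and contact force between the fingers and carabiner_red below 0.1 N and horizontal distance between carabiner_black and tray_blue above 0.09 m and horizontal distance between swivel and tray_white above 0.09 m and horizontal distance between pulley and tray_green above 0.09 m), for 0.2 s.
At the end, for the whole second after the job is handed in: Red-sleeved carabiner in the red tray, black-sleeved in the blue, swivel in the white, pulley in the green: each flat (tilt < 0.15 rad), underside < 12 mm above the tray's underside, origin within 50 mm of the tray's centre along each tray axis, released, at rest (x of carabiner_red in the frame of tray_red between -0.05 and 0.05 m and y of carabiner_red in the frame of tray_red between -0.05 and 0.05 m and z of carabiner_red in the frame of tray_red below 0.012 m and angle between each of carabiner_red, carabiner_black, swivel, pulley's own z axis and vertical below 0.15 rad and linear speed of each of carabiner_red, carabiner_black, swivel, pulley below 0.02 m/s and contact force between the fingers and carabiner_red below 0.1 N and x of carabiner_black in the frame of tray_blue between -0.05 and 0.05 m and y of carabiner_black in the frame of tray_blue between -0.05 and 0.05 m and z of carabiner_black in the frame of tray_blue below 0.012 m and contact force between the fingers and carabiner_black below 0.1 N and x of swivel in the frame of tray_white between -0.05 and 0.05 m and y of swivel in the frame of tray_white between -0.05 and 0.05 m and z of swivel in the frame of tray_white below 0.012 m and contact force between the fingers and swivel below 0.1 N and x of pulley in the frame of tray_green between -0.05 and 0.05 m and y of pulley in the frame of tray_green between -0.05 and 0.05 m and z of pulley in the frame of tray_green below 0.012 m and contact force between the fingers and pulley below 0.1 N); the robot touches nothing.
It fails at once if the ruler is moved more than 20 mm (distance of ruler from where it was at the start of the episode above 0.02 m).
It fails at once if the jar is moved more than 20 mm (distance of jar from where it was at the start of the episode above 0.02 m).
It fails at once if a piece of gear is dropped or thrown: in the air more than 60 mm above the table, out of the fingers ((height (world z) of carabiner_red above 0.06 m and contact force between the fingers and carabiner_red below 0.05 N) or (height (world z) of carabiner_black above 0.06 m and contact force between the fingers and carabiner_black below 0.05 N) or (height (world z) of swivel above 0.06 m and contact force between the fingers and swivel below 0.05 N) or (height (world z) of pulley above 0.06 m and contact force between the fingers and pulley below 0.05 N)).
It also fails if it takes over 99 s, if anything falls off the work surface, if the arm or the gripper's body presses on something with over 40 N, if the wrist force passes 120 N, or if a joint passes its speed limit or range.

## Working session

There is one attempt and no reset: what is moved stays moved. The work goes in short steps, Python scripts to look and compute and a tool call to move; the robot and the scene stay as the last step left them, time stands still between calls to the robot, and variables do not carry over. Pictures are saved under pics/ and viewed, at most 14 in all, crops included, and the job is handed in when it is done.

Besides the shell and the picture viewer there is one more tool, called after ">>>" as a command line: name --argument value ..., lists and objects as JSON in quotes. arm_command: Moves the arm, as the interface text tells. Shifts and turns lie within -1 to 1; 1 stands for 12 cm of shift or 180 degrees of turn. Its arguments: {"type":"object","properties":{"increments":{"type":"array"},"jaw":{"type":"number"},"force":{"type":"number"}},"required":["increments"]}

```bash
mkdir -p pics; ls; python3 - <<'E'
from station import arm
import cv2
o=arm.get_obs(); print(o)
for n in("top","scene"):
    c=arm.camera(n); cv2.imwrite(f"pics/{n}0.png",c["color"][:,:,::-1]); print(n,c["camera_matrix"],c["origin"],c["rotation"])
    for k in "carabiner_red carabiner_black swivel pulley tray_red tray_blue tray_white tray_green jar ruler".split():
        print(k,[(r["score"],r["location"]) for r in arm.look_for(k,n)][:3])
E
```

```text
pics
{'t': 0.0, 'qpos': array([-1.36099128e+00,  3.42726596e-01,  1.52501760e+00,  1.96728682e-05,
        1.27535367e+00, -1.45971804e-01]), 'dq': array([ 1.55182467e-03,  2.18027411e-04,  1.03432229e-03, -1.08606641e-03,
        3.47009887e-03,  1.60906975e-05]), 'tau': array([-8.40708708e-04, -4.33683336e+01, -2.46006811e+01, -2.33973733e-04,
        7.92500301e-03,  2.70031148e-05]), 'position': array([ 182.83189541, -491.75352305,  249.32370352]), 'tool_rot': array([-3.14010619e+00, -2.37550618e-04,  3.55770930e-01]), 'force': array([0.5046847 , 0.98286818, 0.08281079]), 'torque': array([ 0.03049071,  0.00452714, -0.05742014]), 'gripper_force': 0.0, 'opening': 85.38531346091924}
top [[420.94102357   0.         255.2840438 ]
 [  0.         420.94102357 187.79747499]
 [  0.           0.           1.        ]] [ 436.50844084   47.7180695  1194.1139    ] [-3.05388568  0.0044048  -1.58814319]
carabiner_red [(0.61, [434.9, -286.7, 16.6])]
carabiner_black [(0.85, [456.3, 154.1, 14.9])]
swivel [(0.73, [441.4, 289.9, 21.3])]
pulley [(0.94, [436.3, 7.1, 25.0])]
tray_red [(0.72, [646.3, -2
[... 209 characters left out ...]
42, [434.5, 5.1, 24.1])]
scene [[378.12303609   0.         258.80343199]
 [  0.         378.12303609 196.39863582]
 [  0.           0.           1.        ]] [1112.67555766 -359.11915123  888.16999214] [-2.43949674 -0.00940436  0.98339778]
carabiner_red [(0.58, [446.0, -286.2, 11.8])]
carabiner_black [(0.67, [462.6, 146.3, 14.9]), (0.64, [638.0, 238.2, 4.7])]
swivel [(0.62, [442.9, 286.6, 12.8])]
pulley [(0.65, [443.3, 2.8, 25.3])]
tray_red [(0.97, [647.2, -241.5, 4.8]), (0.17, [441.7, -151.4, 40.5])]
tray_blue [(0.74, [654.8, 76.2, -0.6])]
tray_white [(0.62, [646.1, -79.4, 3.0])]
tray_green [(0.72, [635.6, 239.2, 5.2])]
jar [(0.55, [440.7, -153.8, 37.7])]
ruler [(0.75, [516.2, 404.9, 3.3])]
```

```bash
cat > h.py <<'E'
import numpy as np, cv2
from scipy.spatial.transform import Rotation as R
from station import arm
def rays(c,uv,z):
    "pixels to world xy on plane z"
    K=c["camera_matrix"]; Rm=np.array(c["rotation"]); Rm=R.from_euler('xyz',Rm).as_matrix() if Rm.size==3 else Rm
    uv=np.asarray(uv,float); d=np.c_[uv,np.ones(len(uv))]@np.linalg.inv(K).T@Rm.T
    o=np.array(c["origin"]); return (o+d*((z-o[2])/d[:,2])[:,None])[:,:2]
def rect(name,cam,z):
    c=arm.camera(cam); s=arm.silhouettes(name,cam)
    if not s: return None
    m=s[0]["mask"].astype(np.uint8)
    ct=max(cv2.findContours(m,0,2)[0],key=cv2.contourArea)[:,0]
    p=rays(c,ct,z); r=cv2.minAreaRect(p.astype(np.float32))
    b=cv2.boxPoints(r); e=[b[1]-b[0],b[2]-b[1]]; e=max(e,key=np.linalg.norm)
    a=np.arctan2(e[1],e[0]); a=(a+np.pi/2)%np.pi-np.pi/2
    ys,xs=np.nonzero(m)
    return s[0]["score"],np.round(r[0],1),np.round(sorted(r[1]),1),round(np.degrees(a),1),np.round(rays(c,np.c_[xs,ys],z).mean(0),1)
E
python3 - <<'E'
from h import *
for k,z in dict(carabiner_red=10,carabiner_black=10,swivel=12,pulley=24,tray_red=22,tray_blue=22,tray_white=22,tray_green=22,jar=48,ruler=4).items():
    print(k,rect(k,"top",z))
i=cv2.imread("pics/top0.png"); cv2.imwrite("pics/top0b.png",cv2.resize(i,None,fx=1.56,fy=1.56,interpolation=cv2.INTER_CUBIC))
E
```

```text
carabiner_red (0.7, array([ 438.7, -289. ]), array([ 54.3, 107.3]), np.float32(6.2), array([ 438.9, -289.7]))
carabiner_black (0.86, array([453.7, 149.1]), array([ 53.2, 105. ]), np.float32(-14.8), array([451.1, 149.2]))
swivel (0.83, array([437.3, 290.1]), array([ 42.4, 107. ]), np.float32(5.1), array([436. , 289.5]))
pulley (0.7, array([439.5,   5.2]), array([45.8, 92.5]), np.float32(25.5), array([437. ,   4.1]))
tray_red (0.79, array([ 646. , -238.7]), array([131.2, 150.4]), np.float32(2.6), array([ 645.6, -237.9]))
tray_blue (0.74, array([649.2,  74.1]), array([129.6, 151.1]), np.float32(5.1), array([649.4,  73.2]))
tray_white (0.79, array([641.6, -80.6]), array([128.3, 150.5]), np.float32(-5.6), array([640.2, -80.2]))
tray_green (0.75, array([632.1, 234.7]), array([129.6, 149.5]), np.float32(-3.7), array([631. , 235.1]))
jar (0.55, array([ 428.6, -149.6]), array([35.1, 43.4]), np.float32(89.0), array([ 427.4, -150.2]))
ruler (0.82, array([510.3, 404.5]), array([ 32. , 199.6]), np.float32(2.8), array([509.6, 403.9]))
```

View pics/top0b.png

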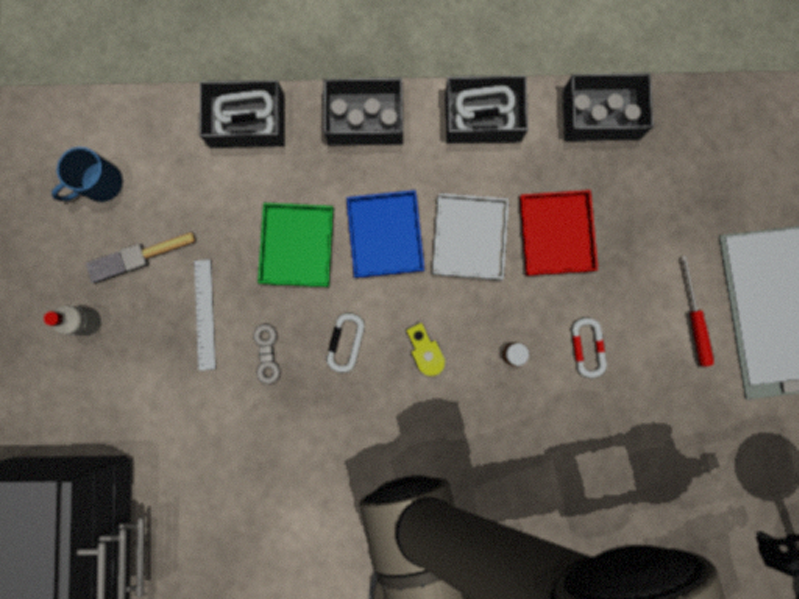

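The top view shows, from left to right, the ruler at (204,315), swivel (267,353), black carabiner (346,343), pulley (425,350), jar (516,353) and red carabiner (589,347). The trays stand above them in the order green, blue, white, red. The detections match the picture. The pulley's tail points up and left, so its yaw is about +25°.

```bash
cat >> h.py <<'E'
def plan(x,y,z,deg):
    "shift and turn still to make, tool axes, scaled units; az belongs in the last call"
    o=arm.get_obs(); T=R.from_euler('xyz',o["tool_rot"])
    d=T.inv().apply(np.array([x,y,z])-o["position"])/120
    rv=(T.inv()*R.from_euler('xyz',[np.pi,0,np.radians(deg)])).as_rotvec()/np.pi
    print("t",round(o["t"],2),"shift",d.round(3),"turn",rv.round(4),"grip",o["opening"].round(1),round(o["gripper_force"],1))
def wrist(name,z):
    o=arm.get_obs(); c=arm.camera("wrist"); H=np.array(c["hand_eye"])
    T=np.eye(4); T[:3,:3]=R.from_euler('xyz',o["tool_rot"]).as_matrix(); T[:3,3]=o["position"]
    W=T@H; c2=dict(c,origin=W[:3,3],rotation=W[:3,:3])
    s=arm.silhouettes(name,"wrist")
    if not s: print("none"); return c
    m=s[0]["mask"].astype(np.uint8); ct=max(cv2.findContours(m,0,2)[0],key=cv2.contourArea)[:,0]
    r=cv2.minAreaRect(rays(c2,ct,z).astype(np.float32)); b=cv2.boxPoints(r)
    e=max([b[1]-b[0],b[2]-b[1]],key=np.linalg.norm); a=np.degrees(np.arctan2(e[1],e[0]))
    print(name,s[0]["score"],np.round(r[0],1),np.round(sorted(r[1]),1),round(float((a+90)%180-90),1),"px",ct.min(0),ct.max(0))
    return c
E
python3 -c "
from h import *
plan(439,-289,250,6.2)"
```

```text
Traceback (most recent call last):
  File "h.py", line 24, in plan
    print("t",round(o["t"],2),"shift",d.round(3),"turn",rv.round(4),"grip",o["opening"].round(1),round(o["gripper_force"],1))
                                                                           ^^^^^^^^^^^^^^^^^^
AttributeError: 'float' object has no attribute 'round'
```

```bash
sed -i 's/o\["opening"\].round(1)/round(o["opening"],1)/' h.py; python3 -c "
from h import *
plan(439,-289,200,6.2)"
```

```text
t 2.1 shift [ 2.59  -0.843  0.417] turn [0.     0.     0.0788] grip 85.8 0.0
```

>>> arm_command --increments '[{"tx": 0.2,"ty": -0.06,"tz": 0.03},{"tx": 0.43,"ty": -0.14,"tz": 0.07},{"tx": 0.65,"ty": -0.21,"tz": 0.1},{"tx": 0.86,"ty": -0.28,"tz": 0.14}]'

```text
invalid input at $.increments[0]: expected keys tx, ty, tz, ax, ay, az
```

>>> arm_command --increments '[{"tx": 0.22,"ty": -0.07,"tz": 0.03},{"tx": 0.43,"ty": -0.14,"tz": 0.07},{"tx": 0.65,"ty": -0.21,"tz": 0.1},{"tx": 0.86,"ty": -0.28,"tz": 0.14}]'

```text
invalid input at $.increments[0]: expected keys tx, ty, tz, ax, ay, az
```

>>> arm_command --increments '[{"tx": 0.22,"ty": -0.07,"tz": 0.03,"az": 0.03},{"tx": 0.43,"ty": -0.14,"tz": 0.07,"az": 0.05},{"tx": 0.65,"ty": -0.21,"tz": 0.1,"az": 0.079},{"tx": 0.86,"ty": -0.28,"tz": 0.14,"az": 0.079},{"tx": 0.86,"ty": -0.28,"tz": 0.14,"az": 0.079},{"tx": 0.86,"ty": -0.28,"tz": 0.14,"az": 0.079}]'

```text
invalid input at $.increments[0]: expected keys tx, ty, tz, ax, ay, az
```

```bash
python3 -c "
from h import *
c=wrist('carabiner_red',10); cv2.imwrite('pics/w1.png',c['color'][:,:,::-1])
plan(439,-289,100,6.2)"
```

```text
none
t 2.2 shift [ 2.59  -0.844  1.25 ] turn [ 0.     -0.      0.0788] grip 85.4 0.0
```

View pics/w1.png

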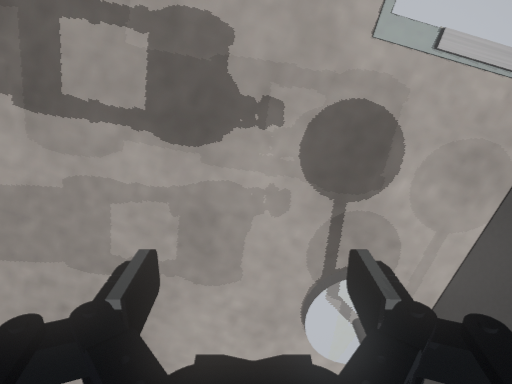

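The view shows only table and shadows, because the moves were refused: every row needs all six keys. I'll send them again.

>>> arm_command --increments '[{"tx": 0.2,"ty": -0.06,"tz": 0.03,"ax": 0,"ay": 0,"az": 0},{"tx": 0.43,"ty": -0.14,"tz": 0.07,"ax": 0,"ay": 0,"az": 0},{"tx": 0.65,"ty": -0.21,"tz": 0.1,"ax": 0,"ay": 0,"az": 0},{"tx": 0.86,"ty": -0.28,"tz": 0.14,"ax": 0,"ay": 0,"az": 0}]'

```text
t: 2.7
position: [268.6, -424.2, 233.2]
tool_rot: [3.141, -0.0, 0.356]
force: [-0.7, -0.1, 0.2]
opening: 85.4
gripper_force: 0.0
```

>>> arm_command --increments '[{"tx": 0.22,"ty": -0.07,"tz": 0.03,"ax": 0,"ay": 0,"az": 0},{"tx": 0.43,"ty": -0.14,"tz": 0.07,"ax": 0,"ay": 0,"az": 0},{"tx": 0.65,"ty": -0.21,"tz": 0.1,"ax": 0,"ay": 0,"az": 0},{"tx": 0.86,"ty": -0.28,"tz": 0.14,"ax": 0,"ay": 0,"az": 0}]'

```text
t: 3.2
position: [353.7, -356.7, 216.4]
tool_rot: [3.141, -0.0, 0.356]
force: [0.2, 0.3, -0.3]
opening: 85.3
gripper_force: 0.0
```

>>> arm_command --increments '[{"tx": 0.22,"ty": -0.07,"tz": 0.03,"ax": 0,"ay": 0,"az": 0.03},{"tx": 0.43,"ty": -0.14,"tz": 0.07,"ax": 0,"ay": 0,"az": 0.05},{"tx": 0.65,"ty": -0.21,"tz": 0.1,"ax": 0,"ay": 0,"az": 0.079},{"tx": 0.86,"ty": -0.28,"tz": 0.14,"ax": 0,"ay": 0,"az": 0.079},{"tx": 0.86,"ty": -0.28,"tz": 0.14,"ax": 0,"ay": 0,"az": 0.079},{"tx": 0.86,"ty": -0.28,"tz": 0.14,"ax": 0,"ay": 0,"az": 0.079}]'

```text
t: 3.95
position: [437.7, -290.1, 199.7]
tool_rot: [3.141, 0.0, 0.108]
force: [0.0, 0.6, 0.2]
opening: 85.6
gripper_force: 0.0
```

```bash
python3 -c "
from h import *
c=wrist('carabiner_red',10); cv2.imwrite('pics/w2.png',c['color'][:,:,::-1])
plan(439,-289,18,6.2)"
```

```text
carabiner_red 0.72 [ 438.7 -289. ] [ 54.1 106.9] 6.1 px [222 108] [277 214]
t 4.05 shift [ 0.014 -0.011  1.515] turn [ 0.0001  0.     -0.0005] grip 85.2 0.0
```

View pics/w2.png

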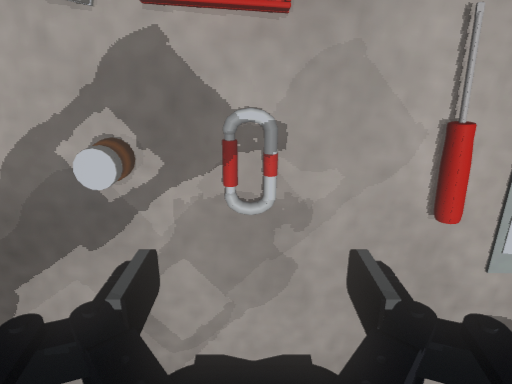

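The wrist view shows the red carabiner at about (250,160), midway between the fingers, and the jar at (105,165) well clear to the side. It agrees with the top camera to within 1 mm. I'll go down and grip.

>>> arm_command --increments '[{"tx": 0.01,"ty": -0.01,"tz": 0.3,"ax": 0,"ay": 0,"az": 0},{"tx": 0.01,"ty": -0.01,"tz": 0.6,"ax": 0,"ay": 0,"az": 0},{"tx": 0.01,"ty": -0.01,"tz": 0.9,"ax": 0,"ay": 0,"az": 0}]'

```text
t: 4.42
position: [438.6, -289.3, 91.0]
tool_rot: [3.141, -0.001, 0.106]
force: [0.9, 0.3, -0.4]
opening: 85.4
gripper_force: 0.0
```

>>> arm_command --increments '[{"tx": 0,"ty": 0,"tz": 0.2,"ax": 0,"ay": 0,"az": 0},{"tx": 0,"ty": 0,"tz": 0.4,"ax": 0,"ay": 0,"az": 0},{"tx": 0,"ty": 0,"tz": 0.55,"ax": 0,"ay": 0,"az": 0},{"tx": 0,"ty": 0,"tz": 0.615,"ax": 0,"ay": 0,"az": 0},{"tx": 0,"ty": 0,"tz": 0.615,"ax": 0,"ay": 0,"az": 0}]'

```text
t: 5.05
position: [438.8, -288.8, 17.8]
tool_rot: [-3.141, 0.0, 0.107]
force: [-0.9, 0.6, 0.1]
opening: 85.4
gripper_force: 0.0
```

>>> arm_command --increments '[{"tx": 0,"ty": 0,"tz": 0,"ax": 0,"ay": 0,"az": 0},{"tx": 0,"ty": 0,"tz": 0,"ax": 0,"ay": 0,"az": 0},{"tx": 0,"ty": 0,"tz": 0,"ax": 0,"ay": 0,"az": 0},{"tx": 0,"ty": 0,"tz": 0,"ax": 0,"ay": 0,"az": 0},{"tx": 0,"ty": 0,"tz": 0,"ax": 0,"ay": 0,"az": 0},{"tx": 0,"ty": 0,"tz": 0,"ax": 0,"ay": 0,"az": 0}]' --jaw 40 --force 60

```text
t: 5.8
position: [439.5, -288.9, 19.0]
tool_rot: [3.14, -0.001, 0.108]
force: [-1.1, 0.0, 6.3]
opening: 51.9
gripper_force: 63.3
```

```bash
python3 -c "
from h import *
plan(646,-238.5,80,2.6)"
```

```text
t 5.8 shift [ 1.757 -0.232 -0.507] turn [ 0.0005 -0.0004  0.0198] grip 51.9 63.3
```

>>> arm_command --increments '[{"tx": 0,"ty": 0,"tz": -0.1,"ax": 0,"ay": 0,"az": 0},{"tx": 0,"ty": 0,"tz": -0.3,"ax": 0,"ay": 0,"az": 0},{"tx": 0,"ty": 0,"tz": -0.5,"ax": 0,"ay": 0,"az": 0}]'

```text
t: 6.18
position: [439.1, -288.4, 79.2]
tool_rot: [3.141, -0.0, 0.108]
force: [0.1, -0.2, -1.5]
opening: 52.3
gripper_force: 62.9
```

>>> arm_command --increments '[{"tx": 0.15,"ty": -0.02,"tz": 0,"ax": 0,"ay": 0,"az": 0},{"tx": 0.4,"ty": -0.05,"tz": 0,"ax": 0,"ay": 0,"az": 0},{"tx": 0.64,"ty": -0.09,"tz": 0,"ax": 0,"ay": 0,"az": 0},{"tx": 0.88,"ty": -0.116,"tz": 0,"ax": 0,"ay": 0,"az": 0}]'

```text
t: 6.68
position: [544.0, -262.3, 77.1]
tool_rot: [-3.141, 0.0, 0.108]
force: [-0.9, -0.8, -1.0]
opening: 52.4
gripper_force: 63.0
```

>>> arm_command --increments '[{"tx": 0.24,"ty": -0.03,"tz": 0,"ax": 0,"ay": 0,"az": 0.01},{"tx": 0.5,"ty": -0.06,"tz": 0,"ax": 0,"ay": 0,"az": 0.02},{"tx": 0.75,"ty": -0.1,"tz": 0,"ax": 0,"ay": 0,"az": 0.02},{"tx": 0.88,"ty": -0.116,"tz": 0,"ax": 0,"ay": 0,"az": 0.02},{"tx": 0.88,"ty": -0.116,"tz": 0,"ax": 0,"ay": 0,"az": 0.02}]'

```text
t: 7.3
position: [647.0, -236.7, 76.6]
tool_rot: [-3.141, 0.001, 0.047]
force: [-0.6, -0.1, -1.9]
opening: 52.0
gripper_force: 63.0
```

```bash
python3 -c "
from h import *
c=wrist('carabiner_red',66); wrist('tray_red',22); cv2.imwrite('pics/w3.png',c['color'][:,:,::-1])
plan(646,-238.5,24,2.6)"
```

```text
carabiner_red 0.64 [ 645.7 -238.3] [ 54.1 110. ] 2.4 px [192 148] [312 357]
tray_red 0.74 [ 665.2 -240. ] [113.3 126.6] -87.4 px [135  88] [375 276]
t 7.5 shift [0.005 0.003 0.446] turn [-0.0001  0.0003 -0.0003] grip 52.3 63.0
```

View pics/w3.png

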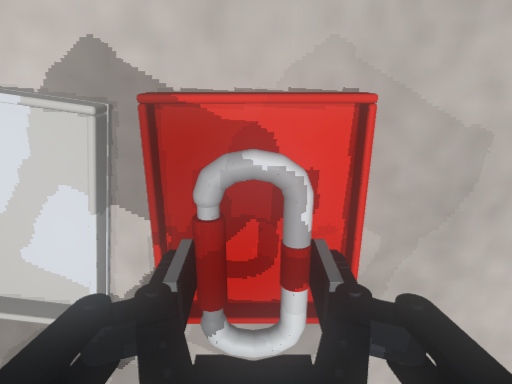

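The carabiner is held level at (253,255), over the middle of the red tray. Next I'll lower it, open a little and withdraw.

>>> arm_command --increments '[{"tx": 0,"ty": 0,"tz": 0.15,"ax": 0,"ay": 0,"az": 0},{"tx": 0,"ty": 0,"tz": 0.3,"ax": 0,"ay": 0,"az": 0},{"tx": 0,"ty": 0,"tz": 0.4,"ax": 0,"ay": 0,"az": 0},{"tx": 0,"ty": 0,"tz": 0.445,"ax": 0,"ay": 0,"az": 0},{"tx": 0,"ty": 0,"tz": 0.445,"ax": 0,"ay": 0,"az": 0}]'

```text
t: 8.12
position: [646.0, -238.2, 24.4]
tool_rot: [3.142, 0.0, 0.045]
force: [0.4, 0.2, -1.1]
opening: 52.1
gripper_force: 63.0
```

>>> arm_command --increments '[{"tx": 0,"ty": 0,"tz": 0,"ax": 0,"ay": 0,"az": 0},{"tx": 0,"ty": 0,"tz": 0,"ax": 0,"ay": 0,"az": 0},{"tx": 0,"ty": 0,"tz": 0,"ax": 0,"ay": 0,"az": 0},{"tx": 0,"ty": 0,"tz": 0,"ax": 0,"ay": 0,"az": 0}]' --jaw 66

```text
t: 8.62
position: [646.1, -238.1, 24.4]
tool_rot: [3.141, -0.0, 0.045]
force: [0.3, -0.2, 0.9]
opening: 66.0
gripper_force: 0.0
```

>>> arm_command --increments '[{"tx": 0,"ty": 0,"tz": -0.15,"ax": 0,"ay": 0,"az": 0},{"tx": 0,"ty": 0,"tz": -0.4,"ax": 0,"ay": 0,"az": 0},{"tx": 0,"ty": 0,"tz": -0.7,"ax": 0,"ay": 0,"az": 0},{"tx": 0,"ty": 0,"tz": -0.95,"ax": 0,"ay": 0,"az": 0},{"tx": 0,"ty": 0,"tz": -0.95,"ax": 0,"ay": 0,"az": 0}]'

```text
t: 9.25
position: [647.7, -238.9, 143.0]
tool_rot: [3.138, -0.007, 0.045]
force: [1.0, 0.0, -0.3]
opening: 66.1
gripper_force: 0.0
```

```bash
python3 -c "
from h import *
c=wrist('carabiner_red',15); cv2.imwrite('pics/w4.png',c['color'][:,:,::-1])
plan(429,0,137,25.5)"
```

```text
carabiner_red 0.66 [ 646.4 -239.9] [ 53.6 106.5] 4.2 px [217 120] [284 246]
t 9.35 shift [-1.717 -2.063  0.014] turn [ 1.000e-04 -1.000e-04 -1.274e-01] grip 65.8 0.0
```

View pics/w4.png

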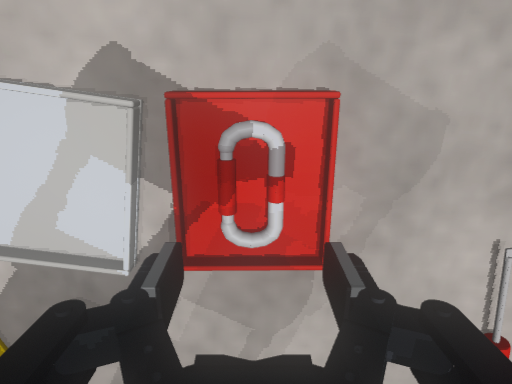

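The red carabiner lies flat in the red tray, at (251,183), with the fingers clear of it. Next is the pulley.

>>> arm_command --increments '[{"tx": -0.1,"ty": -0.12,"tz": 0,"ax": 0,"ay": 0,"az": 0},{"tx": -0.26,"ty": -0.31,"tz": 0,"ax": 0,"ay": 0,"az": 0},{"tx": -0.42,"ty": -0.5,"tz": 0,"ax": 0,"ay": 0,"az": 0},{"tx": -0.57,"ty": -0.69,"tz": 0,"ax": 0,"ay": 0,"az": 0}]' --jaw 85

```text
t: 9.85
position: [572.5, -157.5, 136.9]
tool_rot: [-3.14, 0.003, 0.045]
force: [0.3, 0.2, 0.6]
opening: 84.8
gripper_force: 0.0
```

>>> arm_command --increments '[{"tx": -0.14,"ty": -0.17,"tz": 0,"ax": 0,"ay": 0,"az": 0},{"tx": -0.29,"ty": -0.35,"tz": 0,"ax": 0,"ay": 0,"az": 0},{"tx": -0.43,"ty": -0.52,"tz": 0,"ax": 0,"ay": 0,"az": 0},{"tx": -0.57,"ty": -0.69,"tz": 0,"ax": 0,"ay": 0,"az": 0}]'

```text
t: 10.35
position: [500.5, -77.9, 137.2]
tool_rot: [-3.141, 0.002, 0.045]
force: [0.2, 0.7, -0.6]
opening: 84.9
gripper_force: 0.0
```

>>> arm_command --increments '[{"tx": -0.14,"ty": -0.17,"tz": 0,"ax": 0,"ay": 0,"az": -0.04},{"tx": -0.29,"ty": -0.35,"tz": 0,"ax": 0,"ay": 0,"az": -0.08},{"tx": -0.43,"ty": -0.52,"tz": 0,"ax": 0,"ay": 0,"az": -0.127},{"tx": -0.57,"ty": -0.69,"tz": 0,"ax": 0,"ay": 0,"az": -0.127},{"tx": -0.57,"ty": -0.69,"tz": 0,"ax": 0,"ay": 0,"az": -0.127},{"tx": -0.57,"ty": -0.69,"tz": 0,"ax": 0,"ay": 0,"az": -0.127}]'

```text
t: 11.1
position: [430.4, 0.5, 138.1]
tool_rot: [3.141, 0.0, 0.444]
force: [-1.1, -0.9, -0.3]
opening: 85.0
gripper_force: 0.0
```

```bash
python3 -c "
from h import *
c=wrist('pulley',18); cv2.imwrite('pics/w5.png',c['color'][:,:,::-1])
plan(429,0,22,25.5)"
```

```text
pulley 0.81 [438.    5.4] [49.  98.6] 25.4 px [217 110] [280 233]
t 11.2 shift [-0.013 -0.004  0.968] turn [ 0.0001 -0.     -0.0006] grip 85.0 0.0
```

View pics/w5.png

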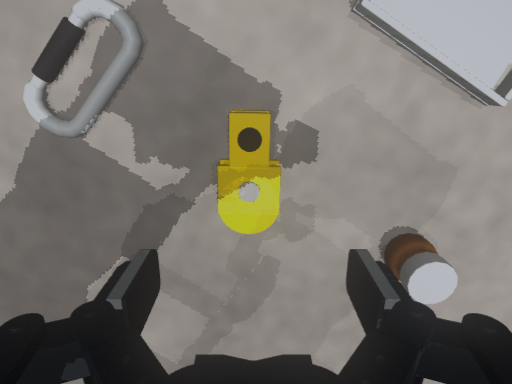

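The pulley is centred at (249,172), its tail pointing along tool +x. The jar at (425,270) is clear. I'll go down and grip.

>>> arm_command --increments '[{"tx": -0.015,"ty": 0,"tz": 0.25,"ax": 0,"ay": 0,"az": 0},{"tx": -0.015,"ty": 0,"tz": 0.5,"ax": 0,"ay": 0,"az": 0},{"tx": -0.015,"ty": 0,"tz": 0.75,"ax": 0,"ay": 0,"az": 0},{"tx": -0.015,"ty": 0,"tz": 0.9,"ax": 0,"ay": 0,"az": 0},{"tx": -0.015,"ty": 0,"tz": 0.965,"ax": 0,"ay": 0,"az": 0},{"tx": -0.015,"ty": 0,"tz": 0.965,"ax": 0,"ay": 0,"az": 0}]'

```text
t: 11.95
position: [428.5, -0.2, 22.3]
tool_rot: [-3.141, 0.001, 0.443]
force: [0.6, -0.7, -0.1]
opening: 84.9
gripper_force: 0.0
```

>>> arm_command --increments '[{"tx": 0,"ty": 0,"tz": 0,"ax": 0,"ay": 0,"az": 0},{"tx": 0,"ty": 0,"tz": 0,"ax": 0,"ay": 0,"az": 0},{"tx": 0,"ty": 0,"tz": 0,"ax": 0,"ay": 0,"az": 0},{"tx": 0,"ty": 0,"tz": 0,"ax": 0,"ay": 0,"az": 0},{"tx": 0,"ty": 0,"tz": 0,"ax": 0,"ay": 0,"az": 0},{"tx": 0,"ty": 0,"tz": 0,"ax": 0,"ay": 0,"az": 0}]' --jaw 35 --force 60

```text
t: 12.7
position: [428.6, 0.0, 23.5]
tool_rot: [3.141, -0.001, 0.444]
force: [-1.9, -0.2, 8.3]
opening: 46.7
gripper_force: 60.3
```

>>> arm_command --increments '[{"tx": 0,"ty": 0,"tz": -0.1,"ax": 0,"ay": 0,"az": 0},{"tx": 0,"ty": 0,"tz": -0.3,"ax": 0,"ay": 0,"az": 0},{"tx": 0,"ty": 0,"tz": -0.55,"ax": 0,"ay": 0,"az": 0},{"tx": 0,"ty": 0,"tz": -0.55,"ax": 0,"ay": 0,"az": 0}]'

```text
t: 13.2
position: [429.7, -0.1, 90.7]
tool_rot: [3.138, -0.004, 0.444]
force: [0.3, -0.0, -1.6]
opening: 46.2
gripper_force: 62.1
```

```bash
python3 -c "
from h import *
plan(620,235.5,90,-3.7)"
```

```text
t 13.2 shift [ 2.275 -1.092  0.012] turn [ 0.0006 -0.0016  0.1618] grip 46.2 62.1
```

>>> arm_command --increments '[{"tx": 0.15,"ty": -0.07,"tz": 0,"ax": 0,"ay": 0,"az": 0},{"tx": 0.35,"ty": -0.17,"tz": 0,"ax": 0,"ay": 0,"az": 0},{"tx": 0.55,"ty": -0.26,"tz": 0,"ax": 0,"ay": 0,"az": 0},{"tx": 0.76,"ty": -0.364,"tz": 0,"ax": 0,"ay": 0,"az": 0}]'

```text
t: 13.7
position: [491.8, 79.3, 87.7]
tool_rot: [-3.141, 0.001, 0.444]
force: [0.2, -0.1, -2.0]
opening: 46.8
gripper_force: 62.0
```

>>> arm_command --increments '[{"tx": 0.2,"ty": -0.09,"tz": 0,"ax": 0,"ay": 0,"az": 0},{"tx": 0.4,"ty": -0.19,"tz": 0,"ax": 0,"ay": 0,"az": 0},{"tx": 0.6,"ty": -0.28,"tz": 0,"ax": 0,"ay": 0,"az": 0},{"tx": 0.76,"ty": -0.364,"tz": 0,"ax": 0,"ay": 0,"az": 0}]'

```text
t: 14.2
position: [555.5, 158.0, 87.3]
tool_rot: [-3.141, 0.002, 0.444]
force: [-0.2, -0.5, -2.0]
opening: 46.5
gripper_force: 62.1
```

>>> arm_command --increments '[{"tx": 0.2,"ty": -0.09,"tz": 0,"ax": 0,"ay": 0,"az": 0.04},{"tx": 0.4,"ty": -0.19,"tz": 0,"ax": 0,"ay": 0,"az": 0.08},{"tx": 0.6,"ty": -0.28,"tz": 0,"ax": 0,"ay": 0,"az": 0.12},{"tx": 0.76,"ty": -0.364,"tz": 0,"ax": 0,"ay": 0,"az": 0.162},{"tx": 0.76,"ty": -0.364,"tz": 0,"ax": 0,"ay": 0,"az": 0.162},{"tx": 0.76,"ty": -0.364,"tz": 0,"ax": 0,"ay": 0,"az": 0.162}]'

```text
t: 14.95
position: [618.2, 235.3, 87.4]
tool_rot: [3.141, 0.002, -0.063]
force: [-0.5, -0.3, -1.8]
opening: 46.2
gripper_force: 62.1
```

```bash
python3 -c "
from h import *
c=wrist('pulley',88); cv2.imwrite('pics/w6.png',c['color'][:,:,::-1])
plan(620,235.5,28,-3.7)"
```

```text
pulley 0.56 [632.5 232.4] [47.3 97. ] -3.6 px [197 130] [309 339]
t 15.05 shift [ 0.013 -0.004  0.501] turn [0.0002 0.0004 0.    ] grip 46.4 62.1
```

View pics/w6.png

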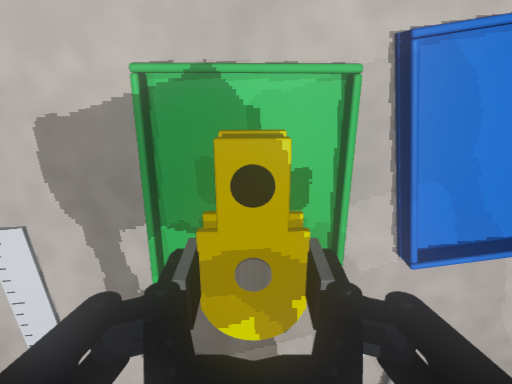

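The pulley hangs level over the green tray, at (253,235). I'll lower and release.

>>> arm_command --increments '[{"tx": 0.01,"ty": 0,"tz": 0.15,"ax": 0,"ay": 0,"az": 0},{"tx": 0.01,"ty": 0,"tz": 0.33,"ax": 0,"ay": 0,"az": 0},{"tx": 0.01,"ty": 0,"tz": 0.45,"ax": 0,"ay": 0,"az": 0},{"tx": 0.01,"ty": 0,"tz": 0.5,"ax": 0,"ay": 0,"az": 0},{"tx": 0.01,"ty": 0,"tz": 0.5,"ax": 0,"ay": 0,"az": 0}]'

```text
t: 15.68
position: [620.4, 235.7, 28.8]
tool_rot: [3.142, -0.0, -0.065]
force: [0.8, -0.7, -0.8]
opening: 46.5
gripper_force: 62.1
```

>>> arm_command --increments '[{"tx": 0,"ty": 0,"tz": 0,"ax": 0,"ay": 0,"az": 0},{"tx": 0,"ty": 0,"tz": 0,"ax": 0,"ay": 0,"az": 0},{"tx": 0,"ty": 0,"tz": 0,"ax": 0,"ay": 0,"az": 0},{"tx": 0,"ty": 0,"tz": 0,"ax": 0,"ay": 0,"az": 0}]' --jaw 62

```text
t: 16.18
position: [620.4, 235.8, 28.6]
tool_rot: [3.142, -0.0, -0.065]
force: [0.3, -0.4, -0.1]
opening: 62.0
gripper_force: 0.0
```

>>> arm_command --increments '[{"tx": 0,"ty": 0,"tz": -0.15,"ax": 0,"ay": 0,"az": 0},{"tx": 0,"ty": 0,"tz": -0.4,"ax": 0,"ay": 0,"az": 0},{"tx": 0,"ty": 0,"tz": -0.7,"ax": 0,"ay": 0,"az": 0},{"tx": 0,"ty": 0,"tz": -0.9,"ax": 0,"ay": 0,"az": 0},{"tx": 0,"ty": 0,"tz": -0.9,"ax": 0,"ay": 0,"az": 0}]'

```text
t: 16.8
position: [621.8, 236.2, 140.1]
tool_rot: [-3.14, -0.006, -0.065]
force: [0.1, 0.3, -0.2]
opening: 62.0
gripper_force: 0.0
```

```bash
python3 -c "
from h import *
c=wrist('pulley',27); print(rect('pulley','top',29))
plan(453,149,136,-14.8)"
```

```text
pulley 0.9 [633.6 233.5] [50.  97.3] -3.7 px [220 110] [286 235]
(0.51, array([669.6, 216.6]), array([ 7.9, 12.2]), np.float32(44.0), array([635.7, 233.3]))
t 17.0 shift [-1.338  0.811 -0.003] turn [0.0003 0.0007 0.0615] grip 62.3 0.0
```

Pulley placed at about (633,234), flat and within 2 mm of the tray centre. Next is the black carabiner.

>>> arm_command --increments '[{"tx": -0.15,"ty": 0.09,"tz": 0,"ax": 0,"ay": 0,"az": 0},{"tx": -0.32,"ty": 0.2,"tz": 0,"ax": 0,"ay": 0,"az": 0},{"tx": -0.5,"ty": 0.3,"tz": 0,"ax": 0,"ay": 0,"az": 0},{"tx": -0.67,"ty": 0.405,"tz": 0,"ax": 0,"ay": 0,"az": 0}]' --jaw 85

```text
t: 17.5
position: [535.6, 192.1, 135.3]
tool_rot: [3.141, 0.002, -0.065]
force: [0.1, -1.1, -0.1]
opening: 84.9
gripper_force: 0.0
```

>>> arm_command --increments '[{"tx": -0.17,"ty": 0.1,"tz": 0,"ax": 0,"ay": 0,"az": 0.02},{"tx": -0.34,"ty": 0.2,"tz": 0,"ax": 0,"ay": 0,"az": 0.04},{"tx": -0.5,"ty": 0.3,"tz": 0,"ax": 0,"ay": 0,"az": 0.062},{"tx": -0.67,"ty": 0.405,"tz": 0,"ax": 0,"ay": 0,"az": 0.062},{"tx": -0.67,"ty": 0.405,"tz": 0,"ax": 0,"ay": 0,"az": 0.062},{"tx": -0.67,"ty": 0.405,"tz": 0,"ax": 0,"ay": 0,"az": 0.062}]'

```text
t: 18.25
position: [454.2, 149.5, 136.3]
tool_rot: [-3.141, -0.0, -0.26]
force: [-0.6, 0.4, 1.0]
opening: 85.1
gripper_force: 0.0
```

```bash
python3 -c "
from h import *
c=wrist('carabiner_black',10); cv2.imwrite('pics/w7.png',c['color'][:,:,::-1])
plan(453,149,18,-14.8)"
```

```text
carabiner_black 0.64 [455.4 148.9] [ 53.6 107.1] -15.7 px [217 116] [285 244]
t 18.35 shift [-0.01   0.007  0.986] turn [-0.     -0.0001 -0.0005] grip 84.8 0.0
```

View pics/w7.png

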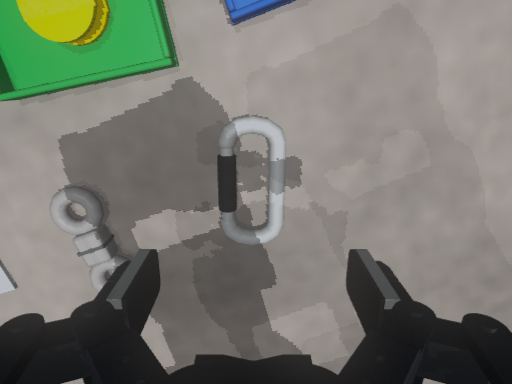

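The black carabiner is at (251,180), centred and aligned, with the swivel well clear on the left. I'll go down and grip.

>>> arm_command --increments '[{"tx": 0,"ty": 0,"tz": 0.25,"ax": 0,"ay": 0,"az": 0},{"tx": 0,"ty": 0,"tz": 0.5,"ax": 0,"ay": 0,"az": 0},{"tx": 0,"ty": 0,"tz": 0.75,"ax": 0,"ay": 0,"az": 0},{"tx": 0,"ty": 0,"tz": 0.92,"ax": 0,"ay": 0,"az": 0},{"tx": 0,"ty": 0,"tz": 0.98,"ax": 0,"ay": 0,"az": 0},{"tx": 0,"ty": 0,"tz": 0.98,"ax": 0,"ay": 0,"az": 0}]'

```text
t: 19.1
position: [453.8, 149.4, 18.8]
tool_rot: [3.141, 0.0, -0.26]
force: [-0.4, 0.0, -0.7]
opening: 85.1
gripper_force: 0.0
```

>>> arm_command --increments '[{"tx": 0,"ty": 0,"tz": 0,"ax": 0,"ay": 0,"az": 0},{"tx": 0,"ty": 0,"tz": 0,"ax": 0,"ay": 0,"az": 0},{"tx": 0,"ty": 0,"tz": 0,"ax": 0,"ay": 0,"az": 0},{"tx": 0,"ty": 0,"tz": 0,"ax": 0,"ay": 0,"az": 0},{"tx": 0,"ty": 0,"tz": 0,"ax": 0,"ay": 0,"az": 0},{"tx": 0,"ty": 0,"tz": 0,"ax": 0,"ay": 0,"az": 0}]' --jaw 40 --force 60

```text
t: 19.85
position: [454.2, 149.4, 20.2]
tool_rot: [-3.141, -0.002, -0.26]
force: [-1.4, -0.1, 5.9]
opening: 52.6
gripper_force: 62.9
```

>>> arm_command --increments '[{"tx": 0,"ty": 0,"tz": -0.1,"ax": 0,"ay": 0,"az": 0},{"tx": 0,"ty": 0,"tz": -0.3,"ax": 0,"ay": 0,"az": 0},{"tx": 0,"ty": 0,"tz": -0.5,"ax": 0,"ay": 0,"az": 0},{"tx": 0,"ty": 0,"tz": -0.5,"ax": 0,"ay": 0,"az": 0}]'

```text
t: 20.35
position: [454.8, 149.5, 80.9]
tool_rot: [-3.14, -0.004, -0.26]
force: [-0.1, -0.7, -2.1]
opening: 52.1
gripper_force: 63.4
```

```bash
python3 -c "
from h import *
plan(649,73.5,79,5.1)"
```

```text
t 20.35 shift [1.727 0.196 0.023] turn [-0.0003 -0.0014 -0.1111] grip 52.1 63.4
```

>>> arm_command --increments '[{"tx": 0.15,"ty": 0.02,"tz": 0,"ax": 0,"ay": 0,"az": 0},{"tx": 0.4,"ty": 0.05,"tz": 0,"ax": 0,"ay": 0,"az": 0},{"tx": 0.63,"ty": 0.07,"tz": 0,"ax": 0,"ay": 0,"az": 0},{"tx": 0.865,"ty": 0.1,"tz": 0,"ax": 0,"ay": 0,"az": 0}]'

```text
t: 20.85
position: [551.0, 110.7, 78.0]
tool_rot: [3.141, 0.001, -0.26]
force: [0.1, 0.5, -1.1]
opening: 52.3
gripper_force: 63.4
```

>>> arm_command --increments '[{"tx": 0.23,"ty": 0.03,"tz": 0,"ax": 0,"ay": 0,"az": -0.03},{"tx": 0.45,"ty": 0.05,"tz": 0,"ax": 0,"ay": 0,"az": -0.06},{"tx": 0.68,"ty": 0.08,"tz": 0,"ax": 0,"ay": 0,"az": -0.09},{"tx": 0.865,"ty": 0.1,"tz": 0,"ax": 0,"ay": 0,"az": -0.111},{"tx": 0.865,"ty": 0.1,"tz": 0,"ax": 0,"ay": 0,"az": -0.111},{"tx": 0.865,"ty": 0.1,"tz": 0,"ax": 0,"ay": 0,"az": -0.111}]'

```text
t: 21.6
position: [646.8, 73.0, 77.9]
tool_rot: [-3.141, 0.002, 0.088]
force: [-1.3, -0.2, -1.4]
opening: 52.2
gripper_force: 63.3
```

```bash
python3 -c "
from h import *
c=wrist('carabiner_black',66); cv2.imwrite('pics/w8.png',c['color'][:,:,::-1])
plan(649,73.5,24.5,5.1)"
```

```text
carabiner_black 0.9 [646.5  71.5] [ 53.7 109.8] 4.6 px [192 145] [313 353]
t 21.7 shift [ 0.017 -0.001  0.451] turn [-0.      0.0005 -0.0001] grip 52.1 63.3
```

View pics/w8.png

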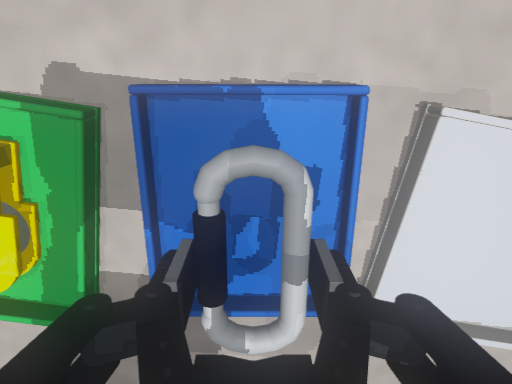

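The carabiner is level over the blue tray, at (253,250). I'll lower and release.

>>> arm_command --increments '[{"tx": 0.017,"ty": 0,"tz": 0.15,"ax": 0,"ay": 0,"az": 0},{"tx": 0.017,"ty": 0,"tz": 0.3,"ax": 0,"ay": 0,"az": 0},{"tx": 0.017,"ty": 0,"tz": 0.4,"ax": 0,"ay": 0,"az": 0},{"tx": 0.017,"ty": 0,"tz": 0.45,"ax": 0,"ay": 0,"az": 0},{"tx": 0.017,"ty": 0,"tz": 0.45,"ax": 0,"ay": 0,"az": 0}]'

```text
t: 22.32
position: [649.9, 72.9, 25.3]
tool_rot: [3.142, 0.0, 0.089]
force: [-2.1, -0.6, 2.6]
opening: 52.2
gripper_force: 63.8
```

>>> arm_command --increments '[{"tx": 0,"ty": 0,"tz": 0,"ax": 0,"ay": 0,"az": 0},{"tx": 0,"ty": 0,"tz": 0,"ax": 0,"ay": 0,"az": 0},{"tx": 0,"ty": 0,"tz": 0,"ax": 0,"ay": 0,"az": 0},{"tx": 0,"ty": 0,"tz": 0,"ax": 0,"ay": 0,"az": 0}]' --jaw 66

```text
t: 22.82
position: [650.1, 72.9, 24.9]
tool_rot: [3.142, -0.0, 0.089]
force: [0.9, 0.1, 0.3]
opening: 66.0
gripper_force: 0.0
```

>>> arm_command --increments '[{"tx": 0,"ty": 0,"tz": -0.15,"ax": 0,"ay": 0,"az": 0},{"tx": 0,"ty": 0,"tz": -0.4,"ax": 0,"ay": 0,"az": 0},{"tx": 0,"ty": 0,"tz": -0.7,"ax": 0,"ay": 0,"az": 0},{"tx": 0,"ty": 0,"tz": -0.95,"ax": 0,"ay": 0,"az": 0},{"tx": 0,"ty": 0,"tz": -0.95,"ax": 0,"ay": 0,"az": 0}]'

```text
t: 23.45
position: [651.8, 73.0, 143.3]
tool_rot: [3.141, -0.007, 0.089]
force: [0.9, -0.2, -0.3]
opening: 66.1
gripper_force: 0.0
```

```bash
python3 -c "
from h import *
c=wrist('carabiner_black',15)
plan(437,290,137,5.1)"
```

```text
carabiner_black 0.7 [650.4  71.7] [ 54.3 108.3] 5.1 px [217 119] [286 247]
t 23.55 shift [-1.607 -1.959  0.019] turn [ 0.0001 -0.0002 -0.0001] grip 66.0 0.0
```

>>> arm_command --increments '[{"tx": -0.1,"ty": -0.12,"tz": 0,"ax": 0,"ay": 0,"az": 0},{"tx": -0.25,"ty": -0.3,"tz": 0,"ax": 0,"ay": 0,"az": 0},{"tx": -0.4,"ty": -0.49,"tz": 0,"ax": 0,"ay": 0,"az": 0},{"tx": -0.535,"ty": -0.653,"tz": 0,"ax": 0,"ay": 0,"az": 0}]'

```text
t: 24.05
position: [577.6, 145.9, 137.5]
tool_rot: [3.141, 0.003, 0.089]
force: [-0.8, -0.1, -0.3]
opening: 66.2
gripper_force: 0.0
```

>>> arm_command --increments '[{"tx": -0.13,"ty": -0.16,"tz": 0,"ax": 0,"ay": 0,"az": 0},{"tx": -0.27,"ty": -0.33,"tz": 0,"ax": 0,"ay": 0,"az": 0},{"tx": -0.4,"ty": -0.49,"tz": 0,"ax": 0,"ay": 0,"az": 0},{"tx": -0.535,"ty": -0.653,"tz": 0,"ax": 0,"ay": 0,"az": 0}]'

```text
t: 24.55
position: [507.2, 218.5, 138.6]
tool_rot: [3.141, 0.001, 0.089]
force: [-0.7, 0.1, 0.0]
opening: 66.0
gripper_force: 0.0
```

>>> arm_command --increments '[{"tx": -0.13,"ty": -0.16,"tz": 0,"ax": 0,"ay": 0,"az": 0},{"tx": -0.27,"ty": -0.33,"tz": 0,"ax": 0,"ay": 0,"az": 0},{"tx": -0.4,"ty": -0.49,"tz": 0,"ax": 0,"ay": 0,"az": 0},{"tx": -0.535,"ty": -0.653,"tz": 0,"ax": 0,"ay": 0,"az": 0},{"tx": -0.535,"ty": -0.653,"tz": 0,"ax": 0,"ay": 0,"az": 0},{"tx": -0.535,"ty": -0.653,"tz": 0,"ax": 0,"ay": 0,"az": 0}]'

```text
t: 25.3
position: [437.6, 289.9, 138.9]
tool_rot: [3.141, -0.0, 0.089]
force: [-0.1, -0.3, 0.6]
opening: 66.3
gripper_force: 0.0
```

```bash
python3 -c "
from h import *
c=wrist('swivel',10); cv2.imwrite('pics/w9.png',c['color'][:,:,::-1])
plan(437,290,22,5.1)"
```

```text
swivel 0.57 [436.5 290.6] [ 42.  108.3] 4.9 px [222 117] [276 245]
t 25.4 shift [-0.007 -0.005  0.974] turn [ 0.0001 -0.0001 -0.0003] grip 66.6 0.0
```

View pics/w9.png

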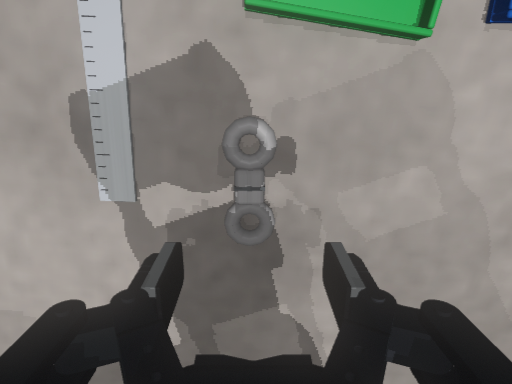

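The swivel is at (249,180), its barrel at (249,186) between the fingers. The ruler at (115,150) is clear. I'll go down and grip.

>>> arm_command --increments '[{"tx": -0.008,"ty": -0.005,"tz": 0.25,"ax": 0,"ay": 0,"az": 0},{"tx": -0.008,"ty": -0.005,"tz": 0.5,"ax": 0,"ay": 0,"az": 0},{"tx": -0.008,"ty": -0.005,"tz": 0.75,"ax": 0,"ay": 0,"az": 0},{"tx": -0.008,"ty": -0.005,"tz": 0.91,"ax": 0,"ay": 0,"az": 0},{"tx": -0.008,"ty": -0.005,"tz": 0.97,"ax": 0,"ay": 0,"az": 0},{"tx": -0.008,"ty": -0.005,"tz": 0.97,"ax": 0,"ay": 0,"az": 0}]'

```text
t: 26.15
position: [436.7, 290.2, 22.5]
tool_rot: [3.141, 0.0, 0.088]
force: [0.3, -0.1, 0.3]
opening: 65.7
gripper_force: 0.0
```

>>> arm_command --increments '[{"tx": 0,"ty": 0,"tz": 0,"ax": 0,"ay": 0,"az": 0},{"tx": 0,"ty": 0,"tz": 0,"ax": 0,"ay": 0,"az": 0},{"tx": 0,"ty": 0,"tz": 0,"ax": 0,"ay": 0,"az": 0},{"tx": 0,"ty": 0,"tz": 0,"ax": 0,"ay": 0,"az": 0},{"tx": 0,"ty": 0,"tz": 0,"ax": 0,"ay": 0,"az": 0},{"tx": 0,"ty": 0,"tz": 0,"ax": 0,"ay": 0,"az": 0}]' --jaw 12 --force 60

```text
t: 26.9
position: [436.9, 290.8, 23.6]
tool_rot: [-3.141, -0.002, 0.089]
force: [-1.1, -0.1, 5.8]
opening: 22.6
gripper_force: 59.7
```

>>> arm_command --increments '[{"tx": 0,"ty": 0,"tz": -0.1,"ax": 0,"ay": 0,"az": 0},{"tx": 0,"ty": 0,"tz": -0.3,"ax": 0,"ay": 0,"az": 0},{"tx": 0,"ty": 0,"tz": -0.55,"ax": 0,"ay": 0,"az": 0},{"tx": 0,"ty": 0,"tz": -0.55,"ax": 0,"ay": 0,"az": 0}]'

```text
t: 27.4
position: [437.6, 291.2, 90.8]
tool_rot: [-3.14, -0.005, 0.089]
force: [0.2, 0.4, -1.0]
opening: 22.3
gripper_force: 59.1
```

```bash
python3 -c "
from h import *
plan(641,-80.5,88,-5.6)"
```

```text
t 27.4 shift [1.413 3.235 0.025] turn [-0.0007 -0.0014  0.0594] grip 22.3 59.1
```

>>> arm_command --increments '[{"tx": 0.06,"ty": 0.14,"tz": 0,"ax": 0,"ay": 0,"az": 0},{"tx": 0.16,"ty": 0.36,"tz": 0,"ax": 0,"ay": 0,"az": 0},{"tx": 0.26,"ty": 0.59,"tz": 0,"ax": 0,"ay": 0,"az": 0},{"tx": 0.353,"ty": 0.81,"tz": 0,"ax": 0,"ay": 0,"az": 0}]'

```text
t: 27.9
position: [487.1, 195.5, 87.2]
tool_rot: [3.141, 0.002, 0.088]
force: [-0.1, 0.3, -1.0]
opening: 22.3
gripper_force: 59.1
```

>>> arm_command --increments '[{"tx": 0.09,"ty": 0.2,"tz": 0,"ax": 0,"ay": 0,"az": 0},{"tx": 0.18,"ty": 0.41,"tz": 0,"ax": 0,"ay": 0,"az": 0},{"tx": 0.27,"ty": 0.61,"tz": 0,"ax": 0,"ay": 0,"az": 0},{"tx": 0.353,"ty": 0.81,"tz": 0,"ax": 0,"ay": 0,"az": 0}]'

```text
t: 28.4
position: [537.7, 102.4, 87.1]
tool_rot: [3.141, 0.003, 0.088]
force: [1.3, -0.1, -1.3]
opening: 22.5
gripper_force: 59.1
```

>>> arm_command --increments '[{"tx": 0.09,"ty": 0.2,"tz": 0,"ax": 0,"ay": 0,"az": 0},{"tx": 0.18,"ty": 0.41,"tz": 0,"ax": 0,"ay": 0,"az": 0},{"tx": 0.27,"ty": 0.61,"tz": 0,"ax": 0,"ay": 0,"az": 0},{"tx": 0.353,"ty": 0.81,"tz": 0,"ax": 0,"ay": 0,"az": 0}]'

```text
t: 28.9
position: [588.3, 9.4, 86.9]
tool_rot: [-3.141, 0.003, 0.088]
force: [-1.4, -0.1, -2.2]
opening: 22.2
gripper_force: 59.1
```

>>> arm_command --increments '[{"tx": 0.09,"ty": 0.2,"tz": 0,"ax": 0,"ay": 0,"az": 0.02},{"tx": 0.18,"ty": 0.41,"tz": 0,"ax": 0,"ay": 0,"az": 0.04},{"tx": 0.27,"ty": 0.61,"tz": 0,"ax": 0,"ay": 0,"az": 0.06},{"tx": 0.353,"ty": 0.81,"tz": 0,"ax": 0,"ay": 0,"az": 0.06},{"tx": 0.353,"ty": 0.81,"tz": 0,"ax": 0,"ay": 0,"az": 0.06},{"tx": 0.353,"ty": 0.81,"tz": 0,"ax": 0,"ay": 0,"az": 0.06}]'

```text
t: 29.65
position: [638.5, -81.9, 87.2]
tool_rot: [-3.141, 0.003, -0.1]
force: [0.7, 0.4, -2.8]
opening: 22.8
gripper_force: 59.1
```

```bash
python3 -c "
from h import *
c=wrist('swivel',75); cv2.imwrite('pics/w10.png',c['color'][:,:,::-1])
plan(641,-80.5,28,-5.6)"
```

```text
swivel 0.96 [638.4 -83.8] [ 42.1 109.4] -5.8 px [205 145] [301 352]
t 29.75 shift [ 0.018 -0.007  0.499] turn [-0.0001  0.0005 -0.0005] grip 22.4 59.1
```

View pics/w10.png

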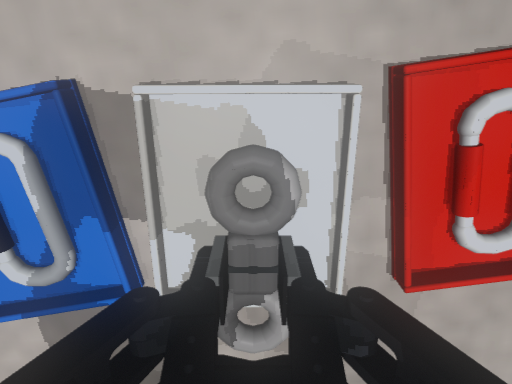

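The swivel is level over the white tray, at (253,250). I'll lower, release, and retreat up.

>>> arm_command --increments '[{"tx": 0.017,"ty": -0.01,"tz": 0.15,"ax": 0,"ay": 0,"az": 0},{"tx": 0.017,"ty": -0.01,"tz": 0.33,"ax": 0,"ay": 0,"az": 0},{"tx": 0.017,"ty": -0.01,"tz": 0.45,"ax": 0,"ay": 0,"az": 0},{"tx": 0.017,"ty": -0.01,"tz": 0.5,"ax": 0,"ay": 0,"az": 0},{"tx": 0.017,"ty": -0.01,"tz": 0.5,"ax": 0,"ay": 0,"az": 0}]'

```text
t: 30.38
position: [641.8, -80.5, 28.8]
tool_rot: [3.141, -0.0, -0.099]
force: [-0.2, -1.0, -1.9]
opening: 22.5
gripper_force: 59.2
```

>>> arm_command --increments '[{"tx": 0,"ty": 0,"tz": 0,"ax": 0,"ay": 0,"az": 0},{"tx": 0,"ty": 0,"tz": 0,"ax": 0,"ay": 0,"az": 0},{"tx": 0,"ty": 0,"tz": 0,"ax": 0,"ay": 0,"az": 0},{"tx": 0,"ty": 0,"tz": 0,"ax": 0,"ay": 0,"az": 0},{"tx": 0,"ty": 0,"tz": 0,"ax": 0,"ay": 0,"az": 0}]' --jaw 54

```text
t: 31.0
position: [641.7, -80.8, 28.6]
tool_rot: [3.142, 0.0, -0.1]
force: [0.3, -0.3, 0.5]
opening: 54.1
gripper_force: 0.0
```

>>> arm_command --increments '[{"tx": 0,"ty": 0,"tz": -0.15,"ax": 0,"ay": 0,"az": 0},{"tx": 0,"ty": 0,"tz": -0.4,"ax": 0,"ay": 0,"az": 0},{"tx": 0,"ty": 0,"tz": -0.7,"ax": 0,"ay": 0,"az": 0},{"tx": 0,"ty": 0,"tz": -0.95,"ax": 0,"ay": 0,"az": 0},{"tx": 0,"ty": 0,"tz": -0.95,"ax": 0,"ay": 0,"az": 0}]'

```text
t: 31.62
position: [643.4, -81.1, 146.8]
tool_rot: [3.141, -0.007, -0.1]
force: [0.4, -0.3, 0.9]
opening: 53.6
gripper_force: 0.0
```

```bash
python3 -c "
from h import *
wrist('swivel',20)
c=arm.camera('scene'); cv2.imwrite('pics/s1.png',cv2.resize(c['color'][:,:,::-1],None,fx=1.56,fy=1.56))
for k in('carabiner_red','carabiner_black','pulley','swivel','jar','ruler'): print(k,[(r['score'],r['location']) for r in arm.look_for(k,'scene')][:2])"
```

```text
swivel 0.73 [644.4 -82.4] [ 41.  105.5] -5.8 px [225 118] [278 244]
carabiner_red [(0.79, [650.6, -240.9, 17.1]), (0.17, [650.8, -86.3, 6.2])]
carabiner_black [(0.61, [653.6, 72.4, 22.0])]
pulley [(0.6, [634.1, 227.7, 28.4])]
swivel [(0.64, [650.3, -82.4, 18.2]), (0.25, [646.9, -87.5, 7.2])]
jar [(0.81, [441.8, -151.8, 41.8]), (0.43, [518.7, 406.4, 4.7])]
ruler [(0.86, [521.1, 405.4, 5.5])]
```

View pics/s1.png

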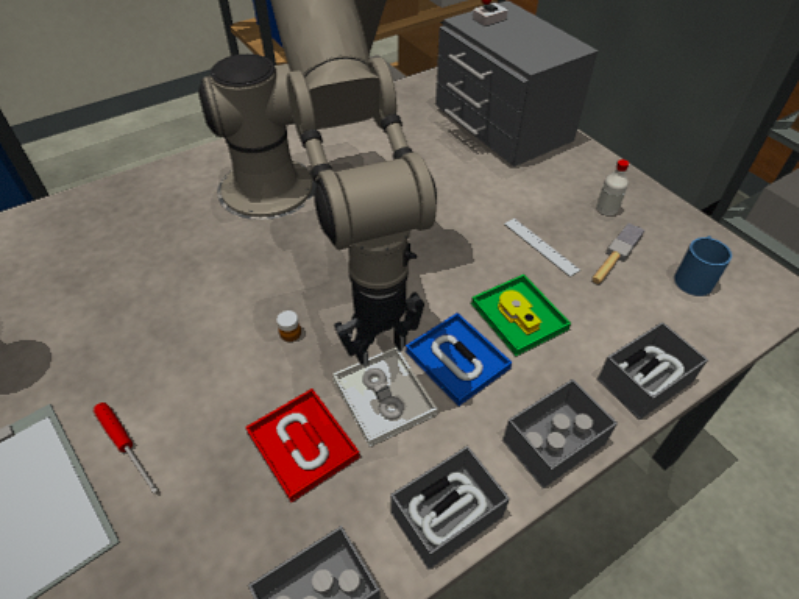

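All four pieces lie flat in their trays: red (302,440), swivel (382,393), black (457,355) and pulley (519,312). The jar at (289,325) and the ruler at (542,247) haven't moved, and the gripper is clear, so I'm handing in.

```bash
python3 -c "
from station import arm
print(arm.finish_job())"
```

```text
the job is handed in; nothing more can be done
None
```

All four pieces are flat and released in their trays, the red-sleeved carabiner placed first, with the jar and ruler where they were; the job was handed in at about 32 s on the robot's clock, and no verdict came back.

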